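Log three dishes on the tally counter

ROBOT

A 6-joint arm with a two-finger parallel gripper is mounted at the origin on a cart in front of the work surface, level with it; the furniture and walls round the work are solid. World frame = base frame: x ahead of the robot, y to its left, z up, the work surface at z = 0. Lengths are in m, angles in degrees, forces in N, time in s.
With the tool pointing down it reaches from about 0.35 to 0.875 m from the base axis. Payload 4.2 kg.
Tool frame: the origin (TCP) lies on the centre line of the jaws, within the pads' length; the fingertips stand 19 mm ahead of it and the grasp point (between the pads) is the TCP; x points along the fingers, y is the direction in which the jaws open and shut, and the axes are right-handed (so a half turn about x gives the same grasp; the last joint's range is limited). The gripper opens to 87 mm and grips with 3 to 60 N. Pads are 19 mm wide; open, the fingers measure 117 mm over their backs; the gripper's body (75 mm by 190 mm) begins 51 mm behind the grasp point.
Start: joints at [91.364, 22.042, 0.453, 0, -68.411, -14.817], TCP at [0.145, 0.608, 0.242] pointing down, gripper open.
Joint ranges: [-179.83, 179.83], [-69.29, 118.12], [-61.27, 80.66], [-181.25, 117.63], [-171.15, -9.14], [-177.46, 177.46]. Speed limits (degrees/s): [159.86, 159.86, 180, 180, 180, 180].

INTERFACE

Orientations are given as a 3x3 rotation matrix whose columns are the frame's x, y, z axes.
In Python, from station import * gives the robot as it stands.
- The arm moves only by the shell command python3 -m creep 'ROWS'. ROWS is JSON, a list of rows, each a list of 5 numbers: the opening, from 0 (shut) to 1 (fully open), then the shift along the world's x, y, z in mm, then the turn about the world's z in rad. In form: [[jaw, x, y, z, turn], ...]. A call has exactly 8 rows; each row is the pose to reach, as a shift and turn from the pose measured when the call began; what a row does not reach only later rows make up. A row lasts 1/10 s, in which the tool goes at most 50 mm and 8.59 degrees, less where a joint would pass 70% of its speed; a pose out of reach is approached as far as the arm can. A call with a gripper value outside its range is refused whole. The fingers move at their own pace and stop on an object; the grip force is fixed at half the most. Time passes only in rows, so rows that repeat a pose let the fingers close, or fill a call up. It gives the time, the measured TCP pose, the force and the opening at its end, in the units of the state.
- sense(): the state, without advancing time (a new reading comes with each control period).
- capture(name): name is "scene" or "top"; returns a dict with "image" (480x640x3 uint8, blue, green, red), "z_map" (480x640 float32, m along the optical axis (not along the pixel's ray), 0 where there is no reading), "mtx" (3x3 intrinsics, pixels), "k1" (the pictures are not rectified: a ray, as slopes to the right and down, at radius r is drawn at 1 + k1 r^2 times it, then the intrinsics apply), "eye" and "attitude" of the camera in the world. Camera axes: x right, y up, looking along -z (the intrinsics and any distortion apply to the point x, -y, -z); pixel columns grow to the right and rows downward; lengths in m; the calibration is good to about 2 mm. A picture is of the moment at which its call begins.
- finish_job(): hands the job in, once; it reports no verdict.
Trained networks look in a picture, given as the dict that the camera call returned (one of the last four; its "shot" number tells which), for a name from the list of things; names that differ only in an ending like _2 or _b are one class to them, and where a whole thing is asked for, a point or a joint stands for the part that bears it (a point fixed in the world has none). Each returns a list of dicts, best first, with "confidence" (0 to 1); they miss things now and then, are a little off and sometimes report something else, mostly with a low value. They report only what shows in the picture. A call takes as long as a camera call. They do not tell look-alikes from the thing itself.
- look_for(picture, thing): "box" ([left, top, right, bottom] in pixels, round what is visible of it).
- mark_of(picture, thing): "centre" ([column, row] in pixels: a listed point, or the origin of a listed thing).
The state is a dict: "time_s": time; "joints": joint angles; "joint_velocities": joint speeds; "effort": joint torques, N m; "tcp_pos": TCP position; "ee_rot": TCP orientation; "wrist_force": force on the tool from outside, world axes, zero at the start; "moment": the same for the moment, N m; "gripper_width": opening from 0.0 (shut) to 1.0 (fully open).
Only numpy, scipy, OpenCV 4.12 (cv2) and the standard library are available. Lean on these libraries where they do the work, as an engineer would, in place of code of your own. Each camera call takes 0.05 s, during which the arm holds its last target.

TASK

Three culture dishes have just been counted: log them on the tally counter with the yellow key by giving its lever exactly three full strokes, pressing the key down to its stop and letting it come fully home each time. Leave the counter with the blue key alone.

Things in the scene. Friction and masses are not known exactly. Their poses are not given: they have to be found in the camera images.
- yellow_key (a point): Middle of the top of the yellow key, a 26 x 28 mm pad on the lever in front of the wanted tally counter. Released: 77 mm above the worktop, 43 mm in front of the counter's box. At the stop: 42 mm lower, 5 mm further out. -x: out along the lever, away from the counter; y: across the key; z: out of its top. Released, its outer edge is tilted up by 18 degrees; at the stop, down by 11.
- yellow_lever (a joint): Lever of the wanted counter, with the yellow key: 0 rad released (up), 0.506 rad pressed to its hard stop. The key needs about 2 to 5 N at its middle; a spring brings the lever back up within 0.3 s when released. The counter, a white box 104 x 66 mm, 85 mm high, is fixed, its lever pointing to the robot within about 0.4 rad of yaw.
- yellow_drum (a joint): White counting drum seen through the slot in the top of the wanted counter: 0 rad at the start, black facet at the black index mark. Each full stroke of the lever carries it one notch (0.419 rad, 24 degrees) towards the lever; it stays there while the lever returns. After three notches (1.257 rad) the red facet is at the mark. Nothing turns it back.
- blue_lever (a joint): Lever of the twin counter with the blue key, alike in all else: 0 rad released. It stands to the left or right of the wanted counter, at least 0.15 m away between centres, and must not be pressed.
There are look-alikes about, which are no part of the job. Leave any turquoise look-alike of the part that bears yellow_key alone.

How it is judged (in metres and radians):
On the way, in this order (a step that is already met when the one before it is completed fails the run):
1. first stroke: the drum stands one notch on and the lever is home again (value of joint yellow_drum between 0.3 and 0.53 rad and value of joint yellow_lever below 0.1 rad), for 0.05 s.
2. second stroke: the drum stands two notches on and the lever is home again (value of joint yellow_drum between 0.72 and 0.95 rad and value of joint yellow_lever below 0.1 rad), for 0.05 s.
3. third stroke: the drum stands three notches on and the lever is home again (value of joint yellow_drum between 1.14 and 1.37 rad and value of joint yellow_lever below 0.1 rad), for 0.05 s.
At the end, for the whole second after the job is handed in: The drum of the yellow-keyed counter stands three notches on from its start (1.257 rad, within 0.11 rad), its lever is home (within 0.1 rad of released), and the blue lever is home (all of step 3 and value of joint blue_lever below 0.1 rad); the robot touches nothing.
It fails at once if the lever of the blue-keyed counter is pressed (by more than 0.12 rad) (value of joint blue_lever above 0.12 rad).
It also fails if it takes over 34 s, if anything falls off the work surface, if the arm or the gripper's body presses on something with over 40 N, if the wrist force passes 120 N, or if a joint passes its speed limit or range.

## Working session

There is one attempt and no reset: what is moved stays moved. The work goes in short steps, Python scripts to look and compute and a shell command to move; the robot and the scene stay as the last step left them, time stands still between calls to the robot, and variables do not carry over. Pictures are saved under pics/ and viewed, and the job is handed in when it is done.

```bash
mkdir -p pics; cat > h.py <<'E'
from station import *
import numpy as np, cv2
def w(p,u,v,z=None):
    K=np.array(p["mtx"]);k1=p["k1"]
    xy=np.array([(u-K[0,2])/K[0,0],(v-K[1,2])/K[1,1]])
    s=cv2.undistortPoints(np.array([[[u,v]]],float),K,np.array([k1,0,0,0.]))[0,0]
    if z is None: z=float(p["z_map"][int(round(v)),int(round(u))])
    return np.array(p["eye"])+np.array(p["attitude"])@np.array([s[0]*z,-s[1]*z,-z])
E
python3 - <<'E'
from h import *
s=sense();print(s)
for n in("scene","top"):
    p=capture(n);cv2.imwrite(f"pics/{n}0.png",p["image"]);print(n,p["eye"],p["attitude"],p["k1"],p["mtx"])
    for t in("yellow_key","blue_lever"):
        for d in mark_of(p,t)[:4]:
            u,v=d["centre"];print("mark",t,d,w(p,u,v).round(3))
        for d in look_for(p,t)[:4]:print("box",t,d)
E
```

```text
{'time_s': 0.0, 'joints': array([ 9.13642799e+01,  2.20878356e+01,  3.81305799e-01, -2.85661824e-02,
       -6.84105878e+01, -1.48168022e+01]), 'joint_velocities': array([ 0.02778763, -0.00675431, -0.10717746, -0.02914555, -0.041525  ,
        0.14842701]), 'effort': array([-1.21837405e-05, -3.90664852e+01,  1.87406623e+01,  4.21976477e+00,
        1.09374206e-02, -1.94520958e-04]), 'tcp_pos': array([0.14524821, 0.60732161, 0.2405019 ]), 'ee_rot': array([[-4.14798335e-04, -2.32817978e-01, -9.72520240e-01],
       [-2.05450096e-03, -9.72518073e-01,  2.32818335e-01],
       [-9.99997803e-01,  2.09461642e-03, -7.49258816e-05]]), 'wrist_force': array([-0.17145559, -0.53922714,  0.45419683]), 'moment': array([-0.02088301,  0.04017678,  0.01874517]), 'gripper_width': 1.0054592454754558}
scene [-0.02582551 -0.49201349  0.61751086] [[ 0.63688776  0.45848323 -0.61981216]
 [-0.77089105  0.38920019 -0.5042323 ]
 [ 0.01004896  0.79894702  0.60131745]] -0.07978219711135727 [[455.70163436   0.         325.0915261 ]
 [  0.         455.70163436 241.34615393]
 [  0.           0.           1.        ]]
mark yellow_key {'centre': [215.3, 217.2], 'confidence': 0.72} [0.444 0.19  0.08 ]
mark yellow_key {'centre': [292.8, 254.6], 'confidence': 0.61} [ 0.457 -0.021  0.079]
box yellow_key {'box': [284.9, 250.7, 317.2, 260.1], 'confidence': 0.47}
box yellow_key {'box': [204.6, 214.6, 236.0, 223.2], 'confidence': 0.46}Traceback (most recent call last):
  File "<stdin>", line 6, in <module>
ValueError: it knows: yellow_key
```

```bash
python3 - <<'E'
from h import *
p=capture("top");cv2.imwrite("pics/top0.png",p["image"]);print(p["eye"],p["attitude"])
for d in mark_of(p,"yellow_key")[:5]:
    u,v=d["centre"];print(d,w(p,u,v).round(3),p["image"][int(v),int(u)])
for d in look_for(p,"yellow_key")[:4]:print(d)
E
```

```text
[ 0.4436906  -0.04648691  0.97945903] [[ 0.00362012  0.99672572 -0.0807758 ]
 [-0.99984959  0.00497786  0.01661366]
 [ 0.01696135  0.08070351  0.99659383]]
{'centre': [293.7, 271.6], 'confidence': 0.66} [ 0.462 -0.022  0.076] [ 10 228 245]
{'centre': [189.8, 275.6], 'confidence': 0.48} [0.452 0.195 0.078] [ 10 232 246]
{'box': [286.7, 250.7, 304.4, 279.9], 'confidence': 0.6}
```

View pics/scene0.png

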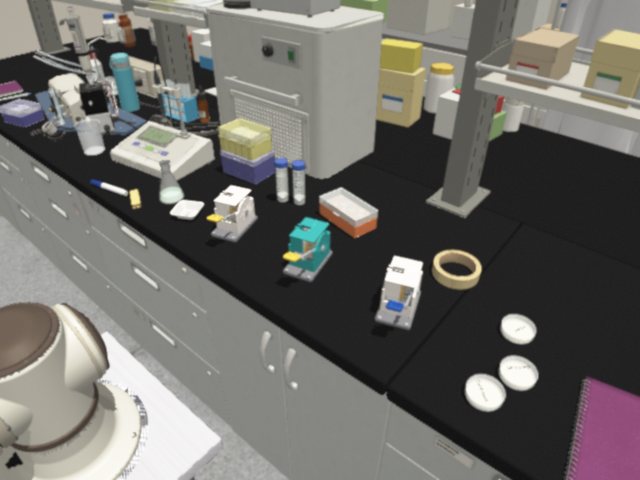

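View pics/top0.png

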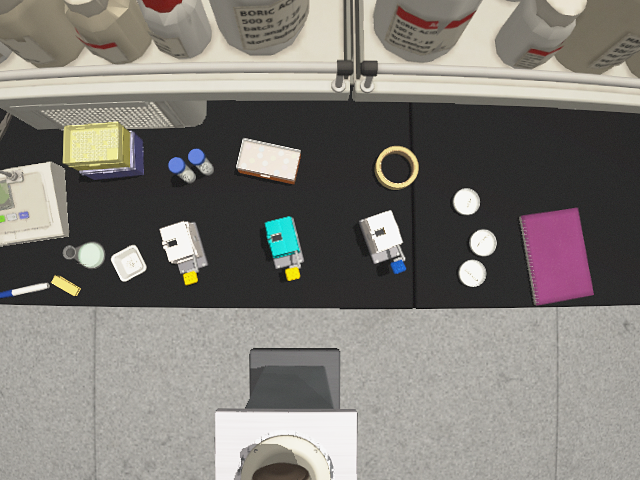

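Candidates: the white box with a yellow key at top (190,278) / scene (215,217); the turquoise look-alike with a yellow key at top (293,273); the white box with a blue key at top (399,267). The first one fits, being a white counter with a yellow key. I'll confirm that in a crop and measure it.

```bash
python3 - <<'E'
from h import *
p=capture("top");q=capture("scene")
a=cv2.resize(p["image"][210:295,145:225],(480,510),interpolation=cv2.INTER_CUBIC)
b=cv2.resize(q["image"][180:245,200:265],(300,300),interpolation=cv2.INTER_CUBIC)
c=np.zeros((510,790,3),np.uint8);c[:,:480]=a;c[:300,485:785]=b
cv2.imwrite("pics/crop1.png",c)
for n,p,(x0,x1,y0,y1) in(("top",p,(150,220,215,292)),("scene",q,(195,265,180,250))):
    im=p["image"].astype(int);B,G,R=im[...,0],im[...,1],im[...,2]
    m=(R>150)&(G>130)&(B<90);mm=np.zeros_like(m);mm[y0:y1,x0:x1]=m[y0:y1,x0:x1]
    v,u=np.nonzero(mm);P=np.array([w(p,a,b) for a,b in zip(u,v)])
    print(n,len(u),u.mean(),v.mean(),P.mean(0).round(4),np.median(P,0).round(4),P.min(0).round(3),P.max(0).round(3))
    # box top
    mm=np.zeros_like(m);mm[y0:y1,x0:x1]=1
    v,u=np.nonzero(mm);P=np.array([w(p,a,b) for a,b in zip(u,v)]);k=(P[:,2]>.078)&(P[:,2]<.095)&(im[v,u].min(1)>150)
    r=cv2.minAreaRect(P[k][:,:2].astype(np.float32)*1000);print(r,cv2.boxPoints(r).round(0).tolist())
    k=(P[:,2]>.003)&(P[:,2]<.12)
    r=cv2.minAreaRect(P[k][:,:2].astype(np.float32)*1000);print(r)
E
```

```text
top 150 189.95333333333335 277.62666666666667 [0.4478 0.1937 0.0801] [0.447  0.1952 0.0762] [ 0.434 -0.046 -0.002] [0.462 0.227 0.979]
((524.04443359375, 223.58279418945312), (72.50311279296875, 59.426170349121094), 15.708415031433105) [[481.0, 242.0], [497.0, 185.0], [567.0, 205.0], [551.0, 262.0]]
((497.3485107421875, 219.43087768554688), (158.75985717773438, 137.8978729248047), 0.548115074634552)
scene 25 212.4 218.08 [0.4457 0.2038 0.0706] [0.4384 0.1958 0.077 ] [ 0.433  0.179 -0.   ] [0.521 0.309 0.08 ]
((522.906005859375, 224.572021484375), (76.29295349121094, 58.7756233215332), 17.32984733581543) [[478.0, 241.0], [495.0, 185.0], [568.0, 208.0], [551.0, 264.0]]
((548.8590698242188, 293.5078125), (312.57073974609375, 184.0745849609375), 44.564762115478516)
```

View pics/crop1.png

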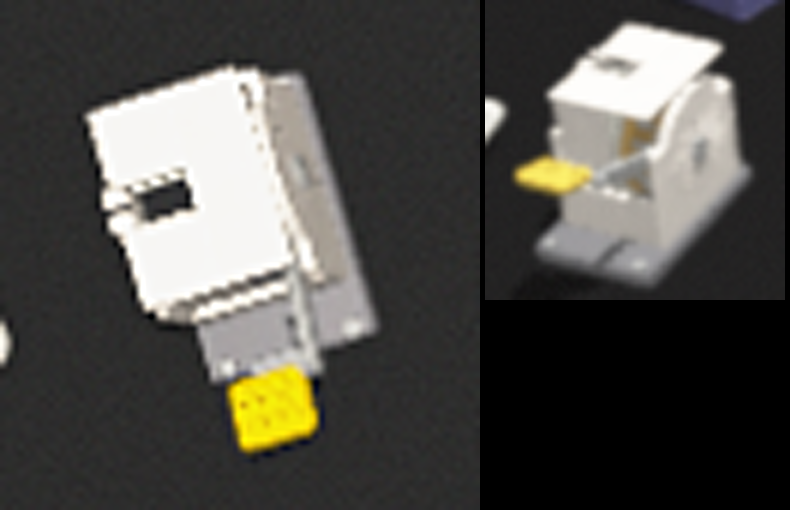

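The crop confirms a white box whose lever carries a yellow key. The key middle is near (0.447, 0.194, 0.077), and the counter is yawed about +16.5°. With the tool shut, I need a shift of about (+300, -413) and a turn of +0.51 rad.

```bash
python3 -m creep '[[0,25,-34,0,0.1],[0,50,-68,0,0.2],[0,75,-102,0,0.3],[0,100,-136,0,0.4],[0,125,-170,0,0.51],[0,150,-205,0,0.51],[0,175,-240,0,0.51],[0,200,-275,0,0.51]]'
```

```text
time_s: 1.2
tcp_pos: [0.3461, 0.3313, 0.2418]
ee_rot: [[0.001, 0.272, -0.962], [0.0, -0.962, -0.272], [-1.0, -0.0, -0.001]]
wrist_force: [1.5, 1.3, 0.1]
gripper_width: 0.349
```

```bash
python3 -m creep '[[0,25,-34,0,0],[0,50,-68,0,0],[0,75,-103,-10,0],[0,99,-138,-30,0],[0,99,-138,-60,0],[0,99,-138,-90,0],[0,99,-138,-110,0],[0,99,-138,-110,0]]'; python3 - <<'E'
from h import *
p=capture("scene");q=capture("top")
c=np.zeros((500,790,3),np.uint8)
c[:400,:400]=cv2.resize(p["image"][150:250,160:260],(400,400));c[:,405:785]=cv2.resize(q["image"][200:300,150:226],(380,500))
cv2.imwrite("pics/c2.png",c);print(sense()["tcp_pos"],sense()["wrist_force"])
E
```

```text
time_s: 2.0
tcp_pos: [0.4435, 0.1918, 0.1292]
ee_rot: [[-0.005, 0.271, -0.963], [-0.004, -0.963, -0.271], [-1.0, 0.002, 0.005]]
wrist_force: [-0.5, -0.6, -0.7]
gripper_width: 0.003
[0.44547372 0.19349201 0.13225207] [ 0.13981578 -0.7741388   0.49005053]
```

View pics/c2.png

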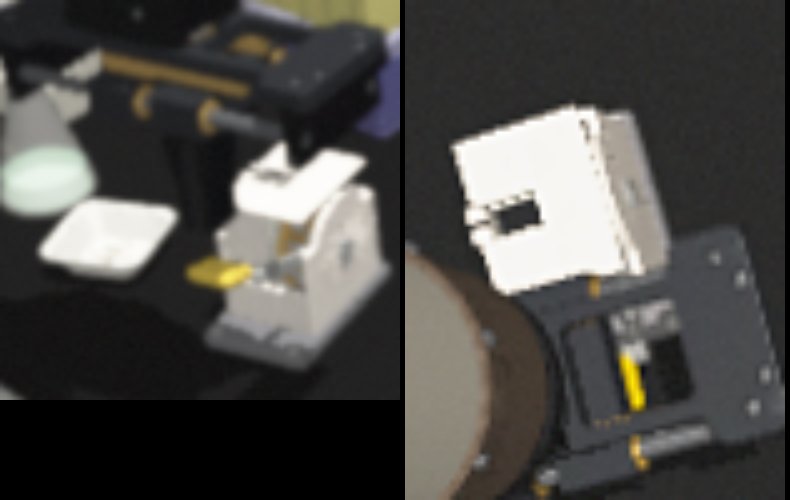

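```bash
python3 - <<'E'
from h import *
s=sense();print(s["tcp_pos"],s["gripper_width"])
tip=s["tcp_pos"]+s["ee_rot"][:,0]*.019
for n,x0,y0,k in(("scene",160,150,4),("top",150,200,5)):
    p=capture(n);A=np.array(p["attitude"])
    for P in(tip,s["tcp_pos"],[.447,.194,.077]):
        c=A.T@(np.array(P)-p["eye"]);x=np.array([[c[0]/-c[2],-c[1]/-c[2],1.]])
        uv=cv2.projectPoints(x,np.zeros(3),np.zeros(3),np.array(p["mtx"]),np.array([p["k1"],0,0,0]))[0][0,0]
        print(n,uv.round(1),((uv-[x0,y0])*k).round())
E
```

```text
[0.44547372 0.19349201 0.13225207] 0.004809999804759144
scene [212.7 202.8] [211. 211.]
scene [211.5 195. ] [206. 180.]
scene [215.4 216.9] [222. 268.]
top [185.6 278.6] [178. 393.]
top [183.  278.6] [165. 393.]
top [190.2 278. ] [201. 390.]
```

The projected fingertip (scene crop 211,211) sits straight above the key (222,268), as wanted. Starting the first stroke.

```bash
python3 -m creep '[[0,0,0,-15,0],[0,0,0,-30,0],[0,0,0,-42,0],[0,0,0,-54,0],[0,0,0,-64,0],[0,0,0,-70,0],[0,0,0,-74,0],[0,0,0,-74,0]]'
```

```text
time_s: 3.0
tcp_pos: [0.4462, 0.1944, 0.0594]
ee_rot: [[0.004, 0.273, -0.962], [0.003, -0.962, -0.273], [-1.0, -0.002, -0.004]]
wrist_force: [-2.4, -0.0, 3.2]
gripper_width: 0.005
```

```bash
python3 -m creep '[[0,0,0,-2,0],[0,0,0,-3,0],[0,0,0,-3,0],[0,0,0,-4,0],[0,0,0,-4,0],[0,0,0,-5,0],[0,0,0,-5,0],[0,0,0,-5,0]]'; python3 -c "
from h import *
for i in range(3):
  capture('scene');s=sense();print(s['tcp_pos'],s['wrist_force'])"
```

```text
time_s: 3.8
tcp_pos: [0.4466, 0.1946, 0.0553]
ee_rot: [[0.005, 0.274, -0.962], [0.003, -0.962, -0.274], [-1.0, -0.002, -0.005]]
wrist_force: [-4.0, -0.8, 10.9]
gripper_width: 0.007
[0.44656859 0.19461371 0.05530135] [-3.9693669  -0.50646756 10.34948944]
[0.44657392 0.19461483 0.05530302] [-2.4517439   0.43269566 11.10431814]
[0.44661    0.19463727 0.05530346] [-3.83468493 -0.74287705 11.1024375 ]
```

```bash
python3 -m creep '[[0,0,0,-1,0],[0,0,0,-2,0],[0,0,0,-3,0],[0,0,0,-3,0],[0,0,0,-3,0],[0,0,0,-3,0],[0,0,0,-3,0],[0,0,0,-3,0]]'; python3 - <<'E'
from h import *
p=capture("scene");q=capture("top")
c=np.zeros((500,790,3),np.uint8)
c[:400,:400]=cv2.resize(p["image"][150:250,160:260],(400,400));c[:,405:785]=cv2.resize(q["image"][200:300,150:226],(380,500))
cv2.imwrite("pics/c3.png",c)
E
```

```text
time_s: 4.75
tcp_pos: [0.4467, 0.1947, 0.0545]
ee_rot: [[0.006, 0.274, -0.962], [0.003, -0.962, -0.274], [-1.0, -0.001, -0.006]]
wrist_force: [-7.8, -2.5, 20.9]
gripper_width: 0.004
```

View pics/c3.png

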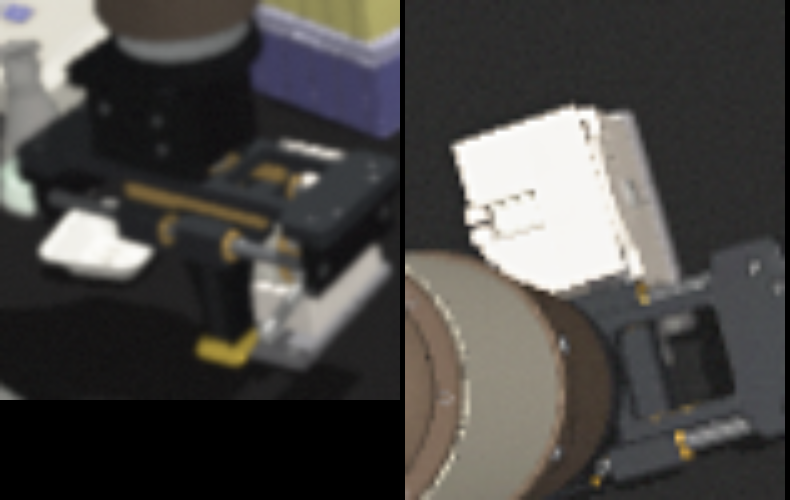

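The stop is reached: 21 N with only 0.8 mm more travel. The drum facet in the slot at top crop (515,213) has gone from black to white. Now I'll release.

```bash
python3 -m creep '[[0,0,0,15,0],[0,0,0,30,0],[0,0,0,45,0],[0,0,0,60,0],[0,-1,-1,75,0],[0,-1,-1,75,0],[0,-1,-1,75,0],[0,-1,-1,75,0]]'; cat > look.py <<'E'
import sys
from h import *
p=capture("scene");q=capture("top")
c=np.zeros((500,790,3),np.uint8)
c[:400,:400]=cv2.resize(p["image"][150:250,160:260],(400,400));c[:,405:785]=cv2.resize(q["image"][230:255,155:174],(380,500))
cv2.imwrite(f"pics/{sys.argv[1]}.png",c);print(sense()["tcp_pos"],sense()["wrist_force"])
E
python3 look.py c4
```

```text
time_s: 5.65
tcp_pos: [0.4453, 0.1933, 0.1284]
ee_rot: [[0.004, 0.274, -0.962], [0.002, -0.962, -0.274], [-1.0, -0.001, -0.005]]
wrist_force: [-0.7, -0.0, -0.2]
gripper_width: 0.008
[0.44537779 0.19334708 0.12850609] [-0.42742115  0.49064097  0.27758948]
```

View pics/c4.png

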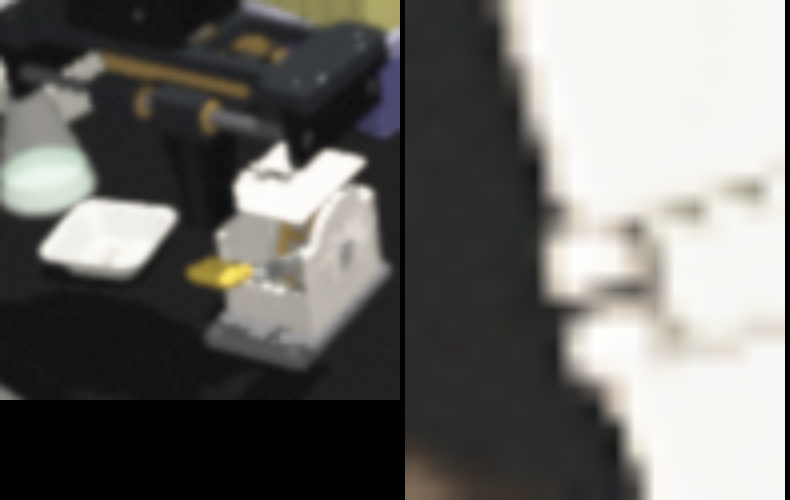

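The key is back up at scene crop (218,270), and the slot now shows a white facet, so the drum has advanced one notch. Second stroke.

```bash
python3 -m creep '[[0,0,0,-15,0],[0,0,0,-30,0],[0,0,0,-44,0],[0,0,0,-58,0],[0,0,0,-68,0],[0,0,0,-73,0],[0,0,0,-76,0],[0,0,0,-76,0]]'; python3 -c "
from h import *
s=sense();print(s['tcp_pos'],s['wrist_force'])"
```

```text
time_s: 6.55
tcp_pos: [0.4452, 0.1929, 0.0542]
ee_rot: [[0.003, 0.275, -0.961], [0.0, -0.961, -0.275], [-1.0, 0.001, -0.003]]
wrist_force: [-6.3, -3.3, 19.2]
gripper_width: 0.005
[0.44517772 0.19291287 0.05421634] [-6.28596221 -3.29864714 19.23374621]
```

Hard stop reached at the same depth with 19 N. Releasing.

```bash
python3 -m creep '[[0,0,0,15,0],[0,0,0,30,0],[0,0,0,45,0],[0,0,0,60,0],[0,0,1,75,0],[0,0,1,75,0],[0,0,1,75,0],[0,0,1,75,0]]'; python3 look.py c5
```

```text
time_s: 7.35
tcp_pos: [0.4447, 0.1936, 0.1283]
ee_rot: [[0.002, 0.275, -0.961], [-0.001, -0.961, -0.275], [-1.0, 0.001, -0.002]]
wrist_force: [-0.7, -1.3, -0.5]
gripper_width: 0.006
[0.44478692 0.19358581 0.1282653 ] [-0.57505694 -0.43212829 -0.5031517 ]
```

View pics/c5.png

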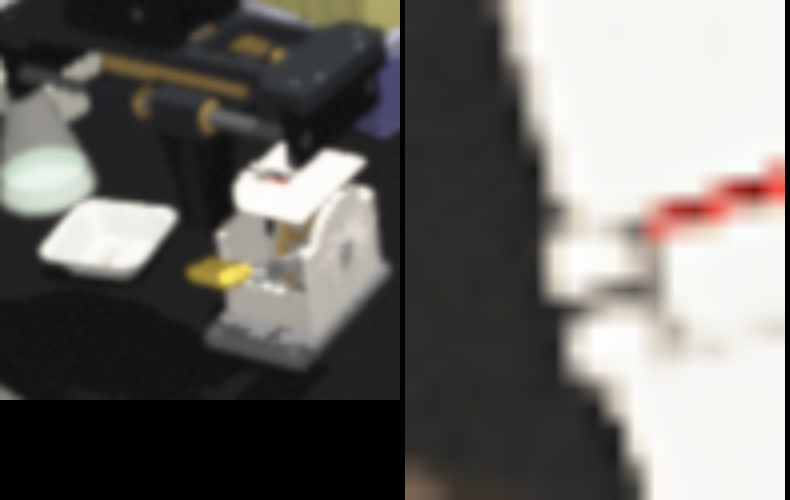

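The red edge is just appearing at the back of the slot (crop 715,200), so two notches are done and the key is up. Third stroke.

```bash
python3 -m creep '[[0,0,0,-15,0],[0,0,0,-30,0],[0,0,0,-44,0],[0,0,0,-58,0],[0,0,0,-68,0],[0,0,0,-73,0],[0,0,0,-76,0],[0,0,0,-76,0]]'
```

```text
time_s: 8.25
tcp_pos: [0.4445, 0.1931, 0.0541]
ee_rot: [[0.001, 0.276, -0.961], [-0.003, -0.961, -0.276], [-1.0, 0.003, -0.0]]
wrist_force: [-6.7, -2.7, 19.2]
gripper_width: 0.007
```

```bash
python3 -m creep '[[0,0,0,15,0],[0,0,0,30,0],[0,0,0,45,0],[0,0,0,60,0],[0,0,0,80,0],[0,0,0,100,0],[0,0,0,110,0],[0,0,0,110,0]]'; python3 look.py c6
```

```text
time_s: 9.05
tcp_pos: [0.4454, 0.1938, 0.1653]
ee_rot: [[0.004, 0.276, -0.961], [-0.0, -0.961, -0.276], [-1.0, 0.001, -0.004]]
wrist_force: [0.3, -0.0, -0.2]
gripper_width: 0.006
[0.44420518 0.19291343 0.16334225] [ 0.13103866  0.23982729 -0.53733475]
```

View pics/c6.png

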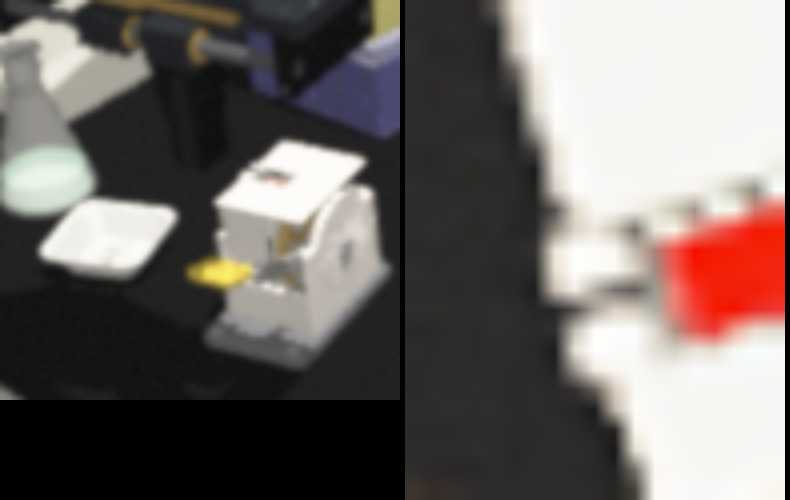

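The red facet fills the slot at the index mark (crop 730,270), the key is home, and the tool is 60+ mm clear. Handing in.

```bash
python3 -c "
from h import *
print(finish_job())"
```

```text
the job is handed in; nothing more can be done
None
```

I gave the yellow key on the white counter exactly three full strokes and handed the job in after about 9 s of the 34 s allowed.

- **Strokes:** each one went to the hard stop at the same depth (TCP about 54 mm above the worktop), with 19–21 N of upward force at the wrist. The first stroke was pressed in three small steps to find the stop, without letting the key rise in between.
- **Drum:** the slot showed white after the first stroke, the edge of the red facet after the second, and the red facet at the index mark after the third.
- **Final state:** the last picture showed the yellow key back up. The tool was clear of the key, with no force on the wrist beyond noise.
- **Blue and turquoise counters:** the tool never went near either of them. I did not take a separate last picture of the blue lever.

No check failed or disagreed. The hand-in reported no verdict.

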